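# Shut the balance's draught shield and zero it

### The arm

A 6-joint arm with a two-finger parallel gripper is mounted at the origin on the work surface. World frame = base frame: x ahead of the robot, y to its left, z up, the work surface at z = 0. Lengths are in mm, angles in degrees, forces in N, time in s.
With the tool pointing down it reaches from about 300 to 850 mm from the base axis. Payload 4.2 kg.
Tool frame: the origin (TCP) lies between the finger pads; the fingertips stand 14 mm ahead of it and the grasp point (between the pads) lies 5 mm behind it (env.finger_overhang is the distance from the TCP to the fingertips, in mm); z points along the fingers, y is the line along which they close (so a half turn about z gives the same grasp; the last joint's range is limited). The gripper opens to 91 mm and grips with 3 to 60 N. Pads are 32 mm wide; open, the fingers measure 118 mm over their backs; the gripper's body (76 mm by 178 mm) begins 60 mm behind the grasp point.
Start: joints at [-73.912, 18.312, 89.639, -0, 72.044, -1.146], TCP at [170.366, -549.197, 227.976] pointing down, gripper open.
Joint ranges: [-177.97, 177.97], [-48.28, 115.42], [12.27, 149.76], [-77.06, 257.06], [2.81, 150.46], [-146.56, 146.56]. Speed limits (degrees/s): [147.25, 147.25, 180, 180, 180, 180].

### API

Orientations are given as [roll, pitch, yaw] about the fixed x, y, z axes, in that order (R = Rz(yaw) Ry(pitch) Rx(roll)).
In Python, from workcell import status, cams, env, finder gives the robot as it stands.
- The arm moves only by the tool apply_moves, never from a script. Its argument "increments" is a list of rows, each a list of 7 numbers: the opening, from -1 (shut) to 1 (fully open), then the shift along the world's x, y, z in m, then the turn, a rotation vector about the world's x, y, z in degrees. In form: [[gripper, x, y, z, ax, ay, az], ...]. A call has 1 to 5 rows; each row shifts and turns the commanded pose from where the row before left it; what a row does not reach is not made up. A row lasts 1/12 s, in which the tool goes at most 41.7 mm and 7.16 degrees, less where a joint would pass 70% of its speed; a pose out of reach is approached as far as the arm can. A call with a gripper value outside its range is refused whole. The fingers move at their own pace and stop on an object; "newtons" is the grip in N (left out, the last holds). Time passes only in rows, so rows that do not move let the fingers close. It gives the time, the measured TCP pose, the force, the opening and the grip force at its end, in the units of the state.
- status.state(): the state, without advancing time (a new reading comes with each control period).
- cams.grab_frame(name): name is "scene" or "top" or "wrist"; returns a dict with "color" (400x640x3 uint8, red, green, blue), "intrinsics" (3x3 intrinsics, pixels), "R" (3x3) and "t" (3): a world point X has camera coordinates R X + t. Camera axes: x right, y down, z forward; pixel columns grow to the right and rows downward; lengths in mm; the calibration is good to about 2 mm. A picture is of the moment at which its call begins. There is no depth.
- env.job_done(): hands the job in; it is judged then, once.
Trained networks look in the newest picture that a camera, given by its name, has taken for a name from the list of things; names that differ only in an ending like _2 or _b are one class to them, and where a whole thing is asked for, a point or a joint stands for the part that bears it (a point fixed in the world has none). Each returns a list of dicts, best first, with "score" (0 to 1); they miss things now and then, are a little off and sometimes report something else, mostly with a low value. They report only what shows in the picture. A call takes as long as a camera call. They do not tell look-alikes from the thing itself.
- finder.boxes_of(query, camera): "rect" ([left, top, width, height] in pixels, round what is visible of it).
- finder.trace(query, camera): "pixels" (400x640 bool, what is visible of it) and "rect" ([left, top, width, height] in pixels, round what is visible of it).
The state is a dict: "time_s": time; "qpos": joint angles; "qvel": joint speeds; "effort": joint torques, N m; "ee_pos": TCP position; "ee_rot": TCP orientation; "force": force on the tool from outside, world axes, zero at the start; "torque": the same for the moment, N m; "gripper_width": finger opening in mm; "gripper_force": force on a finger pad.
Only numpy, scipy, OpenCV 4.12 (cv2) and the standard library are available. Lean on these libraries where they do the work, as an engineer would, in place of code of your own. Each camera call takes 0.05 s, during which the arm holds its last target. There are 200 camera calls.

### The job

The mixing cup for the next batch of resin already stands on the balance. Push the balance's sliding top window fully shut by its finger bar, to keep the fan's draught out, then lightly press the zero key, the second from the right in the row of four as you face the display, and let it spring back up. Only touch with the fingertips, gripping nothing: do not press any other key, do not shove or lift the balance, do not disturb the cup, and leave everything else on the bench where it is.

Things in the scene. Friction and masses are not known exactly. Their poses are not given: they have to be found in the camera images.
- scale: Laboratory-type balance, loose on the bench on rubber feet, about 2 kg; white housing 290 mm deep (x) x 200 mm wide (y), flat top 50 mm above the bench. Origin: centre of its underside. +x runs from its front (keys, robot's side) to its back, y to the left as you face the display. A level panel with four keys (x = -118 mm) is in front, then a sloping display (x -90 to -36 mm, up to 70 mm high).
- pan (a point): Centre of the balance's steel weighing pan (104 mm across), on its top face 58 mm above the bench; balance x = 54 mm. Round it stands a clear square draught shield, balance x -32 to 140 mm, y -92 to 92 mm, its walls reaching 140 mm above the bench. The shield's roof is the sliding window.
- window (a joint): How far the shield's top window is open, m: 0 fully shut (at its stop), up to 0.10. It slides towards the balance's back (+x) to open, towards its front (-x) to shut, stays where it is left and takes about 1.2 N to move. Clear pane 176 x 170 x 5 mm with a grey frame, upper face 146 mm above the bench; it cannot be lifted off.
- finger_bar (a point): Centre of the upright black finger bar on the window, 70 mm long (along the balance's y), 10 mm thick (along x), standing 17 mm proud of the window's upper face. This point is 9 mm above the window's upper face and 8 mm below the bar's top, and moves with the window. The bar is 16 mm from the window's front edge; behind it (+x) the pane is bare for 155 mm.
- key_zero (a joint): Travel of the zero key (second from the right as you face the display, balance y = -21 mm), m: 0 up, 0.004 fully down. It is a sprung key: about 1 N starts it, 4.4 N holds it fully down, 0.0025 makes its contact; it springs back when let go.
- top_zero (a point): Centre of the top face of the zero key. Every key is grey, 24 mm wide (y) x 15 mm (x), its top 5 mm above the panel and 55.5 mm above the bench; the keys are 42 mm apart, centre to centre.
- key_power (a joint): Travel of the power key (far left, balance y = +63 mm); like the zero key. Leave alone.
- key_mode (a joint): Travel of the mode key (second from the left, balance y = +21 mm); like the zero key. Leave alone.
- key_print (a joint): Travel of the print key (far right, balance y = -63 mm); like the zero key. Leave alone.
- cup: White plastic mixing cup, 52 mm across the rim, 42 mm high, loose on the pan inside the shield. Origin: centre of its underside.
- resin_a: White bottle, 46 mm across, 105 mm high, upright beside the balance. Origin: centre of its underside.
- resin_b: White bottle, 46 mm across, 105 mm high, upright beside the balance. Origin: centre of its underside.
- jar_a: Small glass paint jar, 36 mm across, 45 mm high, beside the balance. Origin: centre of its underside.
- jar_b: Small glass paint jar, 36 mm across, 45 mm high, beside the balance. Origin: centre of its underside.
- tape: Roll of tape lying flat, 90 mm across, 22 mm high. Origin: centre of its underside.
- screwdriver: Screwdriver lying on the bench, 180 mm long along its x.
- knife: Slim hobby knife lying on the bench, 145 mm long along its x, 9 mm thick.
- model_robot: Model robot standing on its feet, 155 mm high, about 95 mm wide (y) and 50 mm deep (x). Origin: centre of its underside.
Not all that is in view belongs to the job. What is shaped like the cup but purple or red is not meant.

How it is judged (in metres and radians):
On the way, in this order (a step that is already met when the one before it is completed fails the run):
1. the top window is fully shut (within 4 mm) (value of joint window below 0.004 m), for 0.2 s.
2. with the window shut, the zero key is pressed at least 2.5 mm down (value of joint key_zero above 0.0025 m and value of joint window below 0.005 m), for 0.1 s.
At the end, for the whole second after the job is handed in: The window is shut to within 4 mm, all four keys are up (within 1 mm), the balance stands level within 12 mm of where it was, the cup stands upright on the pan within 15 mm of where it was, and everything else is within 15 mm of where it was (value of joint window below 0.004 m and value of joint each of key_zero, key_power, key_mode, key_print below 0.001 m and distance of scale from where it was at the start of the episode below 0.012 m and linear speed of each of scale, cup below 0.02 m/s and angle between scale's own z axis and vertical below 0.03 rad and z of cup in the frame of scale between 0.05 and 0.064 m and angle between cup's own z axis and vertical below 0.1 rad and distance of each of cup, resin_a, resin_b, jar_a, jar_b, tape, screwdriver, knife, model_robot from where it was at the start of the episode below 0.015 m); the robot touches nothing.
It fails at once if a key other than the zero key is pressed (more than 1.5 mm) (value of joint any of key_power, key_mode, key_print above 0.0015 m).
It fails at once if the balance, its window or a key is pressed, knocked or pinched with more than 20 N (contact force between any of the fingers, the arm and scale above 20 N).
It fails at once if the balance is shoved more than 12 mm, lifted or tipped (distance of scale from where it was at the start of the episode above 0.012 m or height (world z) of scale above 0.006 m or angle between scale's own z axis and vertical above 0.06 rad).
It fails at once if the cup is shifted, lifted or tipped (distance of cup from where it was at the start of the episode above 0.015 m or angle between cup's own z axis and vertical above 0.3 rad).
It fails at once if something else on the bench is moved more than 15 mm (distance of any of resin_a, resin_b, jar_a, jar_b, tape, screwdriver, knife, model_robot from where it was at the start of the episode above 0.015 m).
It also fails if it takes over 40 s, if anything falls off the work surface, if the arm or the gripper's body presses on something with over 40 N, if the wrist force passes 120 N, or if a joint passes its speed limit or range.

## Working session

There is one attempt and no reset: what is moved stays moved. The work goes in short steps, Python scripts to look and compute and a tool call to move; the robot and the scene stay as the last step left them, time stands still between calls to the robot, and variables do not carry over. Pictures are saved under pics/ and viewed, at most 10 in all, crops included, and the job is handed in when it is done.

Besides the shell and the picture viewer there is one more tool, called after "Request:" as a command line: name --pt "numbers of a row" for each row, then --argument value for the rest. apply_moves: Moves the arm, as the interface text tells. Its arguments: {"type":"object","properties":{"increments":{"type":"array","items":{"type":"array","items":{"type":"number"}}},"newtons":{"type":"number"}},"required":["increments"]}

```bash
mkdir -p pics; cat > h.py <<'E'
import numpy as np, cv2
from workcell import status, cams, env, finder
def grab(n,save=None):
    f=cams.grab_frame(n)
    if save: cv2.imwrite('pics/'+save,f['color'][:,:,::-1])
    return f
def ray(f,u,v):
    K,R,t=map(np.array,(f['intrinsics'],f['R'],f['t']))
    return -R.T@t, R.T@np.linalg.solve(K,[u,v,1.])
def atz(f,u,v,z):
    c,d=ray(f,u,v); return c+d*(z-c[2])/d[2]
def proj(f,X):
    K,R,t=map(np.array,(f['intrinsics'],f['R'],f['t']))
    p=K@(R@np.array(X,float)+t); return p[:2]/p[2]
E
python3 - <<'E'
from h import *
a=grab('scene','s0.png');b=grab('top','t0.png')
for n,f in(('scene',a),('top',b)):
    print(n,-np.array(f['R']).T@np.array(f['t']))
    for q in('scale','finger_bar','top_zero','key_zero','cup','pan'):
        print(q,[(np.round(d['rect']),round(d['score'],2)) for d in finder.boxes_of(q,n)][:5])
print(status.state())
E
```

```text
scene [1189.07537282  568.07504349  932.07308324]
scale [(array([203., 161., 168., 116.]), 0.62)]
finger_bar [(array([202., 172., 105.,  76.]), 0.64)]
top_zero [(array([337., 190.,   8.,   7.]), 0.63)]
key_zero [(array([337., 190.,   5.,   4.]), 0.4)]
cup [(array([186., 202.,  19.,  25.]), 0.84), (array([197., 176.,  19.,  16.]), 0.57)]
pan [(array([202., 157., 169., 117.]), 0.59)]
top [401.34198769  53.56437118 936.91130115]
scale [(array([326., 257.,  11.,   4.]), 0.74), (array([281.,  99., 105., 179.]), 0.6)]
finger_bar [(array([300.,  96.,  86.,  90.]), 0.58)]
top_zero [(array([200., 194.,  26.,  76.]), 0.67), (array([324., 254.,  14.,   7.]), 0.39)]
key_zero [(array([326., 254.,  10.,   8.]), 0.42)]
cup [(array([324., 177.,  25.,  16.]), 0.82), (array([397., 124.,  20.,  26.]), 0.75), (array([426., 153.,  19.,  19.]), 0.56), (array([309., 248.,  10.,  10.]), 0.38)]
pan [(array([279., 101., 109., 174.]), 0.91), (array([257., 191.,  27.,  26.]), 0.35)]
{'time_s': 0.7, 'qpos': array([-7.39117683e+01,  1.83091858e+01,  8.96396919e+01, -2.55486077e-03,
        7.20449709e+01, -1.14490435e+00]), 'qvel': array([ 0.09006416,  0.01148169, -0.05547963, -0.03721744,  0.03785237,
        0.02442143]), 'effort': array([ 8.98442941e-04, -4.12226737e+01, -2.32193434e+01,  7.27398880e-02,
        3.77488334e-02, -1.07170226e-05]), 'ee_pos': array([ 170.34705869, -549.18708541,  227.99846233]), 'ee_rot': array([1.79993898e+02, 2.55294618e-03, 1.72339234e+01]), 'force': array([-0.24177887,  0.36482471,  0.10525026]), 'torque': array([-0.01942373, -0.00628818, -0.00939748]), 'gripper_force': 0.0, 'gripper_width': 91.49111062865958}
```

View pics/s0.png

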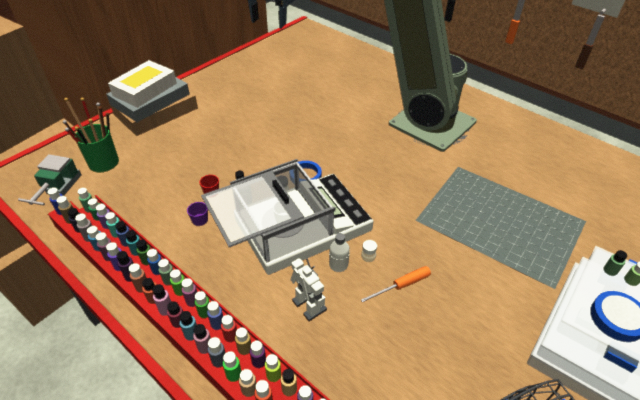

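View pics/t0.png

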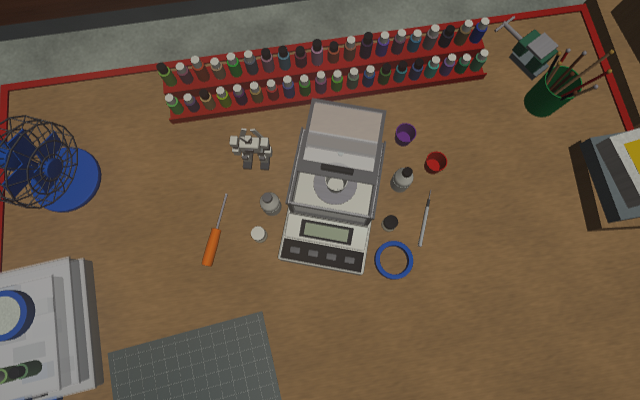

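The scene and top views show the balance, with the bar at about top (337,169) and the four keys along the row from (295,250) to (350,260). Second from the right is about (332,257). The tape, jars, bottles, knife and screwdriver stand beside it. The only black upright bar is at (337,169). Look-alikes for the key are its neighbours at (313,254) and (350,260). I'll check in a close crop.

```bash
python3 - <<'E'
from h import *
b=cv2.imread('pics/t0.png')[95:280,270:420]
a=cv2.imread('pics/s0.png')[150:280,190:385]
cv2.imwrite('pics/t0c.png',cv2.resize(b,None,fx=3.2,fy=3.2,interpolation=cv2.INTER_CUBIC))
cv2.imwrite('pics/s0c.png',cv2.resize(a,None,fx=4,fy=4,interpolation=cv2.INTER_CUBIC))
E
```

```text
(no output)
```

View pics/t0c.png

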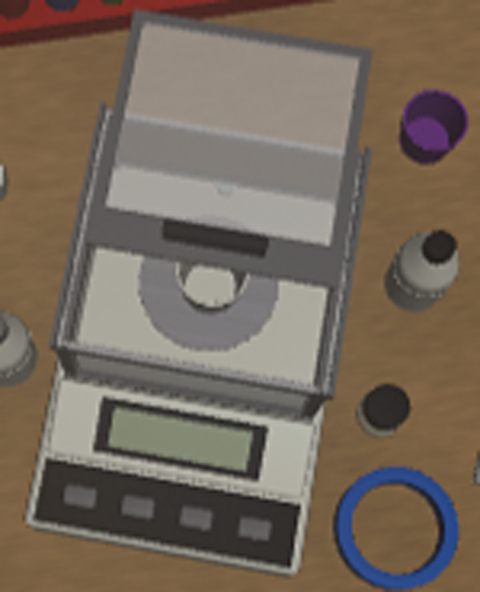

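View pics/s0c.png

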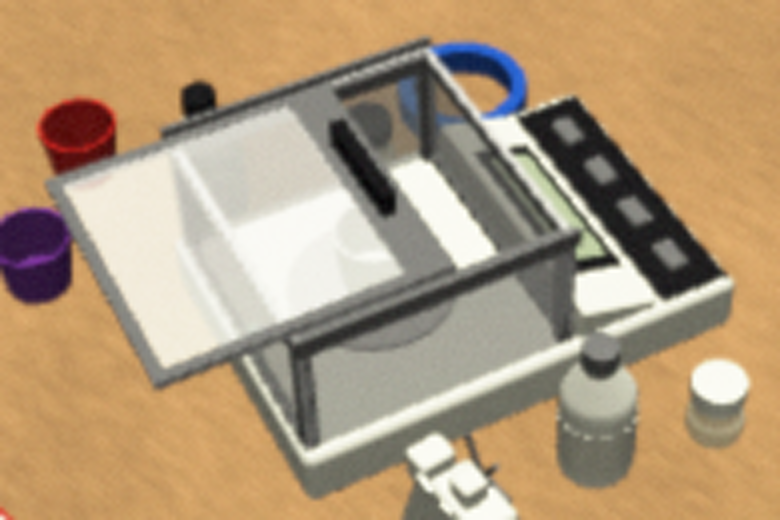

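The crops show the keys at top-crop (80,496), (138,507), (196,518) and (255,529). Zero is (196,518), which is (600,170) in the scene crop. The bar runs from (163,228) to (268,246) in the top crop and from (335,128) to (390,205) in the scene crop.

```bash
python3 - <<'E'
from h import *
a=grab('scene');b=grab('top')
T=lambda p:(p[0]/3.2+270-.3,p[1]/3.2+95-.3)
S=lambda p:(p[0]/4+190-.3,p[1]/4+150-.3)
def tri(pt,ps):
    A=np.zeros((3,3));y=np.zeros(3)
    for f,p in((b,T(pt)),(a,S(ps))):
        c,d=ray(f,*p);d/=np.linalg.norm(d);P=np.eye(3)-np.outer(d,d);A+=P;y+=P@c
    return np.linalg.solve(A,y)
kt=[(80,496),(138,507),(196,518),(255,529)];ks=[(670,254),(635,212),(600,170),(567,130)]
k=[]
for p,q in zip(kt,ks):
    print('key',tri(p,q),atz(b,*T(p),55.5),atz(a,*S(q),55.5)); k.append((atz(b,*T(p),55.5)+atz(a,*S(q),55.5))/2)
k=np.array(k);d=k[0]-k[3];d/=np.linalg.norm(d);print('yaw',np.degrees(np.arctan2(-d[0],d[1])),'spacing',np.linalg.norm(k[0]-k[3])/3)
print('bar', tri((216,236),(363,162)),tri((216,228),(363,155)),atz(b,*T((216,232)),159),atz(a,*S((363,160)),159))
ex=np.array([d[1],-d[0],0]);o=k.mean(0)+118*ex;o[2]=0;print('origin',o,'ex',ex)
X=lambda x,y,z:o+ex*x+d*np.array([1,1,0])*y+np.array([0,0,z])
im=[cv2.imread('pics/t0.png'),cv2.imread('pics/s0.png')]
for f,M in zip((b,a),im):
    for x,y,z in[(-145,100,50),(-145,-100,50),(-32,92,140),(-32,-92,140),(140,92,140),(140,-92,140)]:
        print((x,y,z),proj(f,X(x,y,z)).round(1),end=' ')
    print()
p=(atz(b,*T((216,232)),159)+atz(a,*S((363,160)),159))/2
print('bar in scale',(p-o)@ex,(p-o)@d, 'shut bar x ~', [ (X(x,0,0)) .round(1) for x in (-18,)])
for n in('resin_a','jar_a','tape'):
    for r in finder.boxes_of(n,'top')[:3]: 
        q=r['rect'];print(n,r['score'],atz(b,q[0]+q[2]/2,q[1]+q[3]/2,30).round())
E
```

```text
key [509.30806756  95.40994133  52.52726345] [509.24874335  94.80700708  55.5       ] [511.31567773  97.47866236  55.5       ]
key [495.08140901  55.79773174  51.58882258] [495.0455803   55.21358091  55.5       ] [497.82053425  58.67014077  55.5       ]
key [481.08700499  15.84375517  52.04607258] [480.90507762  15.79482983  55.5       ] [483.75416697  18.21892815  55.5       ]
key [466.86787029 -24.29408144  52.00837313] [466.71555204 -24.14889809  55.5       ] [469.64654948 -21.76906159  55.5       ]
yaw -19.46793197051529 spacing 42.10799592444682
bar [651.94576408 -22.36999126 158.24694211] [654.00879836 -21.44453686 166.36003538] [655.19987268 -23.79308175 159.        ] [650.88203254 -21.70900366 159.        ]
origin [600.5602096   -2.54379898   0.        ] ex [ 0.94282817 -0.33327922  0.        ]
(-145, 100, 50) [276.  258.3] (-145, -100, 50) [362.7 274.5] (-32, 92, 140) [286.  202.4] (-32, -92, 140) [371.8 217.8] (140, 92, 140) [301.6 128.6] (140, -92, 140) [383.3 142.5] 
(-145, 100, 50) [374.3 220.1] (-145, -100, 50) [333.3 171.7] (-32, 92, 140) [333.6 208.6] (-32, -92, 140) [296.3 161.1] (140, 92, 140) [263.2 236.7] (140, -92, 140) [230.8 184. ] 
bar in scale 56.214977414362565 -1.5612177208390061 shut bar x ~ [array([583.6,   3.5,   0. ])]
resin_a 0.9 [633. 139.  30.]
resin_a 0.83 [ 638. -184.   30.]
jar_a 0.61 [567. 175.  30.]
jar_a 0.52 [ 542. -133.   30.]
jar_a 0.3 [589. 281.  30.]
tape 0.97 [ 452. -128.   30.]
```

Request:
apply_moves --pt "-1 0.025 0.025 0 0 0 -4" --pt "-1 0.025 0.025 0 0 0 -4" --pt "-1 0.025 0.025 0 0 0 -4" --pt "-1 0.025 0.025 0 0 0 -4" --pt "-1 0.025 0.025 0 0 0 -4" --newtons 5

```text
time_s: 1.37
ee_pos: [296.2, -423.0, 228.1]
ee_rot: [180.0, -0.0, -3.0]
force: [0.5, -0.4, 0.4]
gripper_width: 60.7
gripper_force: 0.0
```

Request:
apply_moves --pt "-1 0.025 0.025 0 0 0 -4" --pt "-1 0.025 0.025 0 0 0 -4" --pt "-1 0.025 0.025 0 0 0 -4" --pt "-1 0.025 0.025 0 0 0 -4" --pt "-1 0.025 0.025 0 0 0 -0.7"

```text
time_s: 1.78
ee_pos: [421.4, -297.8, 228.2]
ee_rot: [180.0, -0.0, -19.6]
force: [0.3, -0.3, 0.1]
gripper_width: 27.4
gripper_force: 0.0
```

Request:
apply_moves --pt "-1 0.025 0.025 0 0 0 0" --pt "-1 0.025 0.025 0 0 0 0" --pt "-1 0.025 0.025 0 0 0 0" --pt "-1 0.025 0.025 0 0 0 0" --pt "-1 0.025 0.025 0 0 0 0"

```text
time_s: 2.2
ee_pos: [546.4, -172.7, 228.1]
ee_rot: [180.0, -0.0, -19.5]
force: [-0.6, -0.4, 0.0]
gripper_width: 0.8
gripper_force: 0.0
```

Request:
apply_moves --pt "-1 0.025 0.025 0 0 0 0" --pt "-1 0.025 0.025 0 0 0 0" --pt "-1 0.025 0.025 0 0 0 0" --pt "-1 0.025 0.025 0 0 0 0" --pt "-1 0 0 0 0 0 0"

```text
time_s: 2.62
ee_pos: [649.3, -69.4, 227.1]
ee_rot: [-179.8, -0.1, -19.2]
force: [-0.8, -0.7, -0.3]
gripper_width: 0.5
gripper_force: 0.0
```

Request:
apply_moves --pt "-1 0.018 0.018 0 0 0 0" --pt "-1 0.018 0.018 -0.01 0 0 0" --pt "-1 0 0 -0.015 0 0 0" --pt "-1 0 0 0 0 0 0"

```text
time_s: 2.95
ee_pos: [680.2, -37.3, 199.5]
ee_rot: [179.9, 0.3, -19.4]
force: [0.3, 0.5, -0.1]
gripper_width: 0.9
gripper_force: 0.0
```

```bash
python3 - <<'E'
from h import *
a=grab('scene','s1.png');w=grab('wrist','w1.png')
print(status.state()['ee_pos'],status.state()['ee_rot'])
A=cv2.resize(cv2.imread('pics/s1.png')[130:260,200:360],None,fx=4,fy=4,interpolation=cv2.INTER_CUBIC)
cv2.imwrite('pics/s1c.png',A)
e=status.state()['ee_pos'];print('tip',(proj(a,e-[0,0,14])-[200,130])*4, 'bar top proj wrist',proj(w,[653,-22.7,163]))
E
```

```text
[680.68819805 -38.54850152 202.3711254 ] [ 1.79940045e+02  1.11145774e-01 -1.94666107e+01]
tip [259.22011034 214.29637729] bar top proj wrist [311.95989159 264.32398144]
```

View pics/s1c.png

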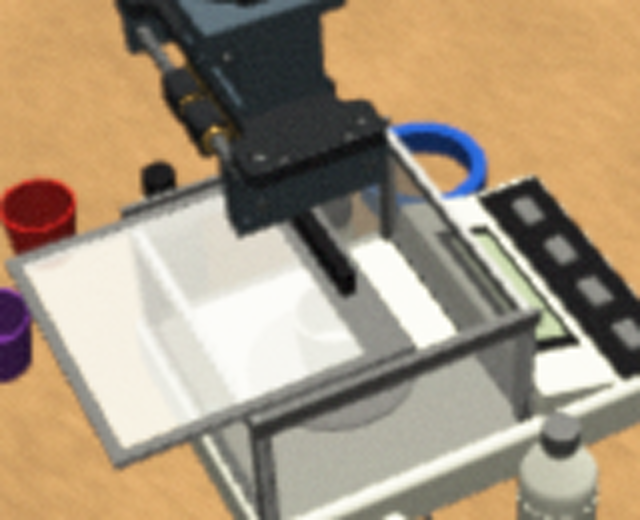

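View pics/w1.png

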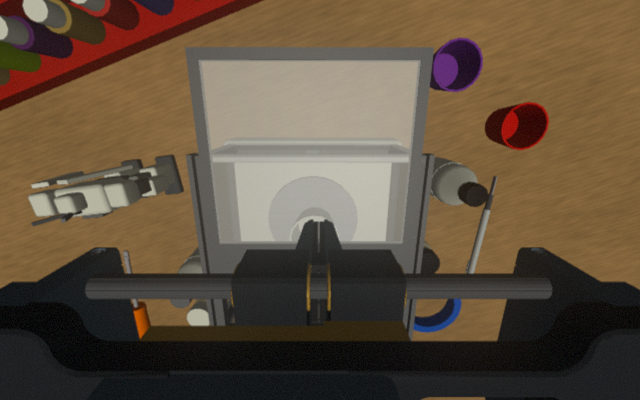

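The scene crop shows the dark gripper block over the bar, with its lower edge from (240,235) to (385,185). The wrist view shows the tips centred on the window at column 320, against a window centre of about 313. I'll check by projection that the block is the body and not the tips.

```bash
python3 - <<'E'
from h import *
a=grab('scene');w=grab('wrist')
e=status.state()['ee_pos'];ex=np.array([.9428,-.3333,0]);d=np.array([.3333,.9428,0])
print(e)
for nm,hx,hy,z in(('body',38,89,65),('fing',16,13.5,-14),('fingtop',16,13.5,40),('open',16,59,40)):
  for sx,sy in((1,1),(1,-1),(-1,1),(-1,-1)):
    X=e+ex*sx*hx+d*sy*hy+[0,0,z]; print(nm,sx,sy,((proj(a,X)-[200,130])*4).round(),proj(w,X).round())
E
```

```text
[681.2790141  -38.98791804 203.9635096 ]
body 1 1 [250. 231.] [ 73. 243.]
body 1 -1 [115.  30.] [566. 243.]
body -1 1 [389. 180.] [118. 400.]
body -1 -1 [243. -10.] [521. 399.]
fing 1 1 [241. 237.] [299. 220.]
fing 1 -1 [221. 207.] [340. 220.]
fing -1 1 [295. 218.] [300. 264.]
fing -1 -1 [274. 188.] [339. 264.]
fingtop 1 1 [233. 163.] [291. 262.]
fingtop 1 -1 [212. 133.] [348. 262.]
fingtop -1 1 [288. 144.] [293. 319.]
fingtop -1 -1 [267. 115.] [346. 318.]
open 1 1 [269. 216.] [194. 262.]
open 1 -1 [179.  85.] [445. 262.]
open -1 1 [326. 195.] [203. 319.]
open -1 -1 [233.  67.] [436. 318.]
```

Request:
apply_moves --pt "-1 0.002 0.006 -0.01 0 0 0" --pt "-1 0 0 -0.013 0 0 0" --pt "-1 0 0 -0.009 0 0 0" --pt "-1 0 0 -0.005 0 0 0" --pt "-1 0 0 0 0 0 0"

```text
time_s: 3.57
ee_pos: [682.5, -32.3, 164.4]
ee_rot: [180.0, 0.2, -19.5]
force: [0.1, 0.4, 0.0]
gripper_width: 0.7
gripper_force: 0.0
```

Request:
apply_moves --pt "-1 -0.0066 0.0023 0 0 0 0" --pt "-1 -0.0066 0.0023 0 0 0 0" --pt "-1 -0.0066 0.0023 0 0 0 0" --pt "-1 -0.0066 0.0023 0 0 0 0" --pt "-1 -0.0066 0.0023 0 0 0 0"

```text
time_s: 3.98
ee_pos: [649.9, -20.5, 166.7]
ee_rot: [-180.0, -0.1, -19.5]
force: [2.2, -0.4, 0.5]
gripper_width: 0.6
gripper_force: 0.7
```

Request:
apply_moves --pt "-1 -0.0066 0.0023 0 0 0 0" --pt "-1 -0.0066 0.0023 0 0 0 0" --pt "-1 -0.0066 0.0023 0 0 0 0" --pt "-1 -0.0066 0.0023 0 0 0 0" --pt "-1 -0.0047 0.0017 0 0 0 0"

```text
time_s: 4.4
ee_pos: [618.5, -9.4, 166.2]
ee_rot: [-180.0, -0.0, -19.5]
force: [0.4, 0.1, 0.8]
gripper_width: 0.7
gripper_force: 0.7
```

Request:
apply_moves --pt "-1 -0.0019 0.0007 0 0 0 0" --pt "-1 -0.0019 0.0007 0 0 0 0" --pt "-1 -0.0019 0.0007 0 0 0 0"

```text
time_s: 4.65
ee_pos: [613.6, -7.7, 166.0]
ee_rot: [180.0, -0.0, -19.5]
force: [1.2, -0.1, 0.5]
gripper_width: 0.6
gripper_force: 0.6
```

Request:
apply_moves --pt "-1 -0.0019 0.0007 0 0 0 0" --pt "-1 -0.0019 0.0007 0 0 0 0" --pt "-1 -0.001 0.0003 0 0 0 0"

```text
time_s: 4.9
ee_pos: [608.6, -6.0, 165.9]
ee_rot: [180.0, 0.0, -19.5]
force: [1.3, -1.1, 0.3]
gripper_width: 0.6
gripper_force: 0.6
```

Request:
apply_moves --pt "-1 -0.001 0.0003 0 0 0 0" --pt "-1 -0.001 0.0003 0 0 0 0"

```text
time_s: 5.07
ee_pos: [606.8, -5.3, 165.9]
ee_rot: [-180.0, 0.0, -19.5]
force: [0.0, -0.1, -0.5]
gripper_width: 0.6
gripper_force: 0.6
```

Request:
apply_moves --pt "-1 -0.001 0.0003 0 0 0 0" --pt "-1 -0.0005 0.0002 0 0 0 0"

```text
time_s: 5.23
ee_pos: [605.2, -4.8, 165.9]
ee_rot: [-180.0, 0.0, -19.5]
force: [1.3, 0.9, 0.1]
gripper_width: 0.7
gripper_force: 0.6
```

Request:
apply_moves --pt "-1 -0.0007 0.0003 0 0 0 0" --pt "-1 -0.0007 0.0002 0 0 0 0"

```text
time_s: 5.4
ee_pos: [603.8, -4.3, 165.9]
ee_rot: [180.0, 0.0, -19.5]
force: [1.3, 0.3, 0.2]
gripper_width: 0.4
gripper_force: 0.6
```

Request:
apply_moves --pt "-1 -0.0007 0.0003 0 0 0 0"

```text
time_s: 5.48
ee_pos: [603.7, -4.2, 166.0]
ee_rot: [-180.0, -0.1, -19.5]
force: [3.7, -0.4, -1.6]
gripper_width: 0.5
gripper_force: 2.0
```

Request:
apply_moves --pt "-1 -0.0003 0.0001 0 0 0 0" --pt "-1 0 0 0 0 0 0" --pt "-1 0 0 0 0 0 0"

```text
time_s: 5.73
ee_pos: [603.7, -4.2, 165.9]
ee_rot: [-180.0, -0.1, -19.5]
force: [5.6, -1.2, -1.9]
gripper_width: 0.5
gripper_force: 2.6
```

```bash
python3 - <<'E'
from h import *
s=status.state();print(s['ee_pos'],s['force'])
grab('scene','s2.png');grab('top','t2.png')
A=cv2.resize(cv2.imread('pics/s2.png')[145:280,200:370],None,fx=3.5,fy=3.5,interpolation=cv2.INTER_CUBIC)
cv2.imwrite('pics/s2c.png',A)
E
```

```text
[603.65836049  -4.23888343 165.94907172] [ 5.59788077 -1.19101435 -1.91049174]
```

View pics/s2c.png

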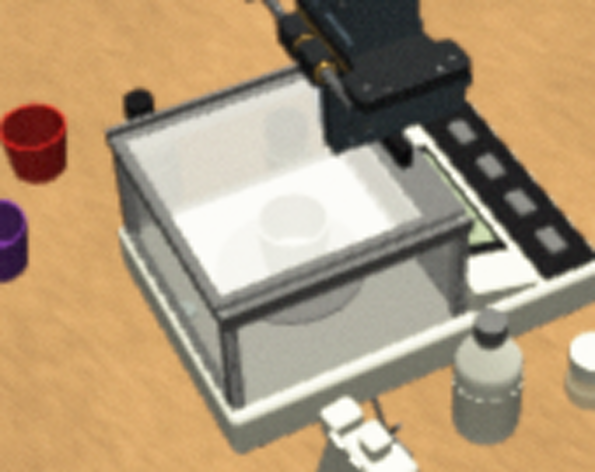

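The crop shows the window shut and flush with the shield: its rear frame lies on the rear wall from (115,135) to (225,300), and the force climbed to 5.6 N at the stop. I'll back off and go to the key.

Request:
apply_moves --pt "-1 0.004 -0.0013 0 0 0 0" --pt "-1 0.005 -0.002 0 0 0 0" --pt "-1 0 0 0.02 0 0 0" --pt "-1 0 0 0.025 0 0 0" --pt "-1 -0.01 0.002 0 0 0 0"

```text
time_s: 6.25
ee_pos: [605.0, -5.6, 215.2]
ee_rot: [-179.9, -0.4, -19.5]
force: [0.5, 1.0, 1.2]
gripper_width: 0.6
gripper_force: 0.0
```

Request:
apply_moves --pt "-1 -0.03 0.0055 0 0 0 0" --pt "-1 -0.03 0.0055 0 0 0 0" --pt "-1 -0.03 0.0055 0 0 0 0" --pt "-1 -0.03 0.0055 0 0 0 0" --pt "-1 0 0 0 0 0 0"

```text
time_s: 6.67
ee_pos: [475.0, 17.4, 210.3]
ee_rot: [179.9, 0.4, -19.4]
force: [-1.0, -0.4, -0.7]
gripper_width: 0.3
gripper_force: 0.0
```

Request:
apply_moves --pt "-1 0 0 -0.035 0 0 0" --pt "-1 0 0 -0.035 0 0 0" --pt "-1 0 0 -0.035 0 0 0" --pt "-1 0 0 -0.015 0 0 0" --pt "-1 0 0 0 0 0 0"

```text
time_s: 7.08
ee_pos: [478.7, 16.6, 87.3]
ee_rot: [179.8, 0.5, -19.5]
force: [-0.4, -0.2, -0.0]
gripper_width: 0.5
gripper_force: 0.0
```

```bash
python3 - <<'E'
from h import *
s=status.state();print(s['ee_pos'],s['force'])
w=grab('wrist','w3.png');grab('top','t3.png');grab('scene','s3.png')
A=cv2.imread('pics/s3.png')[130:250,230:390]
B=cv2.imread('pics/t3.png')[90:290,270:420]
A=cv2.resize(A,None,fx=2.5,fy=2.5);B=cv2.resize(B,None,fx=2.5,fy=2.5)
C=np.zeros((500,780,3),np.uint8);C[:300,:400]=A;C[:500,400:775]=B
cv2.imwrite('pics/c3.png',C)
E
```

```text
[478.65945572  16.64215332  87.34582388] [-0.42986244 -0.22505316 -0.01972595]
```

View pics/c3.png

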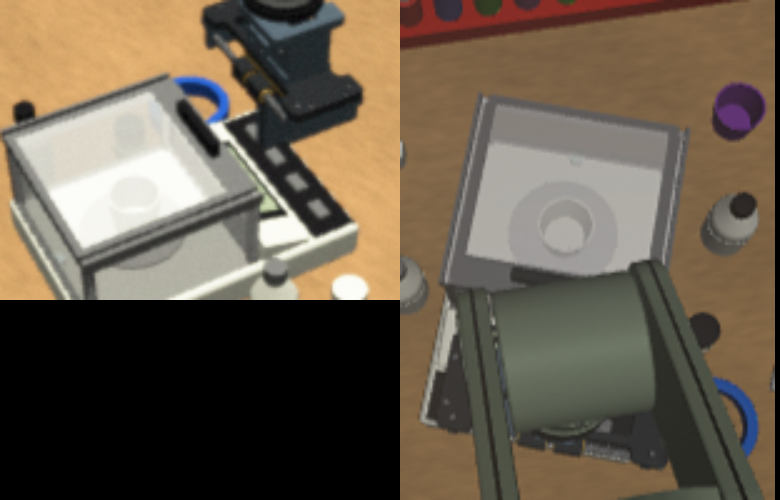

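View pics/w3.png

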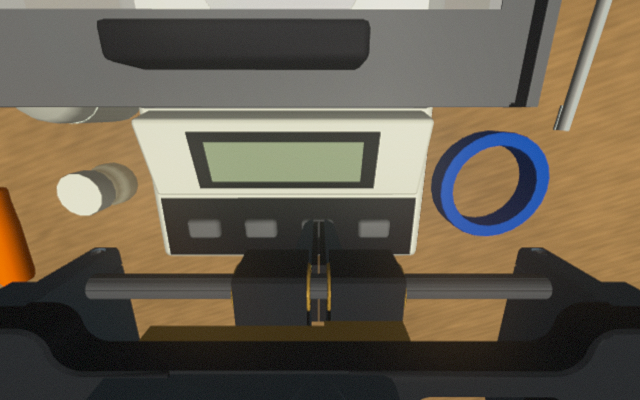

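The wrist view shows the keys at columns 204, 261 and 374, so the hidden zero key is at about (317,229), right under the tips at column 320. The window is still shut in the scene and top crops.

```bash
python3 - <<'E'
from h import *
w=grab('wrist');s=status.state();print(s['ee_pos'])
print((atz(w,261,229,55.5)+atz(w,374,229,55.5))/2)
E
```

```text
[483.19180349  16.7109079   92.31479266]
[483.62758337  17.56545607  55.5       ]
```

Request:
apply_moves --pt "-1 0 0 -0.01 0 0 0" --pt "-1 0 0 -0.008 0 0 0" --pt "-1 0 0 0 0 0 0" --pt "-1 0 0 0 0 0 0"

```text
time_s: 7.62
ee_pos: [482.0, 16.7, 73.4]
ee_rot: [-180.0, -0.0, -19.5]
force: [-0.4, 0.4, 0.0]
gripper_width: 0.2
gripper_force: 0.0
```

Request:
apply_moves --pt "-1 0 0 -0.002 0 0 0" --pt "-1 0 0 -0.002 0 0 0" --pt "-1 0 0 0 0 0 0" --pt "-1 0 0 0 0 0 0"

```text
time_s: 7.95
ee_pos: [482.3, 16.7, 69.3]
ee_rot: [-180.0, -0.1, -19.5]
force: [0.2, -0.5, 1.2]
gripper_width: 0.6
gripper_force: 0.7
```

Request:
apply_moves --pt "-1 0 0 -0.001 0 0 0" --pt "-1 0 0 -0.001 0 0 0" --pt "-1 0 0 0 0 0 0"

```text
time_s: 8.2
ee_pos: [482.3, 16.7, 67.2]
ee_rot: [-180.0, -0.1, -19.5]
force: [0.5, -0.3, 3.4]
gripper_width: 0.5
gripper_force: 1.6
```

Request:
apply_moves --pt "-1 0 0 -0.001 0 0 0" --pt "-1 0 0 0 0 0 0" --pt "-1 0 0 0 0 0 0" --pt "-1 0 0 0 0 0 0"

```text
time_s: 8.53
ee_pos: [482.3, 16.7, 66.2]
ee_rot: [-180.0, -0.1, -19.5]
force: [0.8, -0.7, 4.6]
gripper_width: 0.4
gripper_force: 2.0
```

Request:
apply_moves --pt "-1 0 0 0 0 0 0" --pt "-1 0 0 0.003 0 0 0" --pt "-1 0 0 0.01 0 0 0" --pt "-1 0 0 0.03 0 0 0" --pt "-1 0 0 0.035 0 0 0"

```text
time_s: 8.95
ee_pos: [478.8, 16.7, 142.4]
ee_rot: [179.8, 0.5, -19.5]
force: [1.2, -0.6, -0.5]
gripper_width: 0.7
gripper_force: 0.0
```

Request:
apply_moves --pt "-1 0 0 0.035 0 0 0" --pt "-1 0 0 0.025 0 0 0" --pt "-1 0 0 0 0 0 0" --pt "-1 0 0 0 0 0 0" --pt "-1 0 0 0 0 0 0"

```text
time_s: 9.37
ee_pos: [480.4, 16.7, 202.7]
ee_rot: [179.9, 0.2, -19.5]
force: [0.2, -0.8, -0.3]
gripper_width: 0.6
gripper_force: 0.0
```

```bash
python3 - <<'E'
from h import *
s=status.state();print(s['ee_pos'],s['force'])
grab('scene','s4.png')
A=cv2.imread('pics/s4.png')[130:280,190:400]
cv2.imwrite('pics/c4.png',cv2.resize(A,None,fx=3.5,fy=3.5))
E
```

```text
[480.43733686  16.70798722 202.74686347] [ 0.17546114 -0.79631282 -0.28424234]
```

View pics/c4.png

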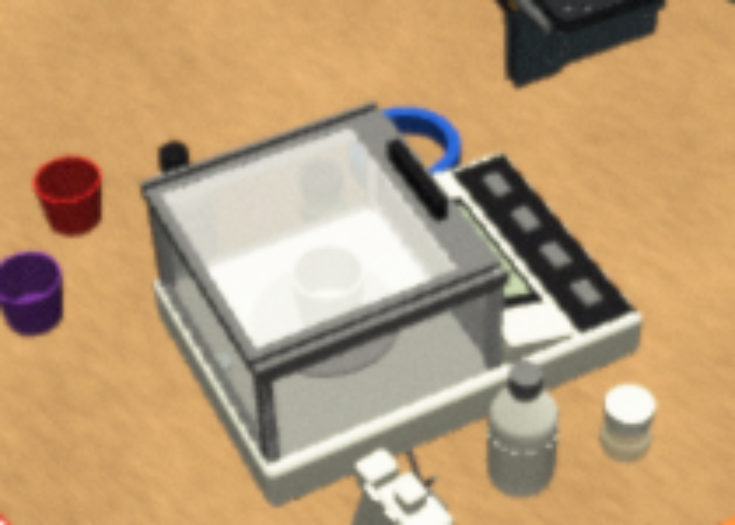

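The crop shows the window shut, with the bar at (418,178) and all four keys up from (495,183) to (587,292). The cup is upright at (328,280) and the arm is clear.

```bash
python3 -c "
from workcell import env
print(env.job_done())"
```

```text
the job is handed in; nothing more can be done
None
```

The window is shut against its stop, and the zero key was pressed to about 3.3 mm and released. The last picture shows all four keys up and the cup upright, and I handed the job in at about 9.4 s; no verdict was returned.

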